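# Release the mixer battery from its charging dock, catch it and ease it down the rails

## Robot

A 6-joint arm with a two-finger parallel gripper is mounted at the origin on a cart in front of the work surface, level with it; the furniture and walls round the work are solid. World frame = base frame: x ahead of the robot, y to its left, z up, the work surface at z = 0. Lengths are in m, angles in rad, forces in N, time in s.
With the tool pointing down it reaches from about 0.275 to 0.75 m from the base axis. Payload 10.2 kg.
Tool frame: the origin (TCP) lies at the very end of the fingers, on their centre line; the grasp point (between the pads) lies 19 mm behind it; x points along the fingers, z is the direction in which the jaws open and shut, and the axes are right-handed (so a half turn about x gives the same grasp; the last joint's range is limited). The gripper opens to 88 mm and grips with 3 to 60 N. Pads are 18 mm wide; open, the fingers measure 123 mm over their backs; the gripper's body (75 mm by 187 mm) begins 45 mm behind the grasp point.
Start: joints at [1.017, 0.313, 1.498, -0, 1.331, -0.223], TCP at [0.171, 0.497, 0.239] pointing down, gripper open.
Joint ranges: [-2.94, 2.94], [-0.97, 2.17], [0.19, 2.56], [-1.23, 4.37], [0.02, 3.11], [-2.88, 2.88]. Speed limits (rad/s): [2.39, 2.39, 3.01, 3.14, 3.14, 3.14].

## Interface

Orientations are given as a rotation vector (axis times angle).
In Python, from bench import r, eyes gives the robot as it stands.
- The arm moves only by the shell command python3 -m crank 'ROWS' [FORCE]. ROWS is JSON, a list of rows, each an object with "fingers": the finger opening in m, from 0 to 0.0881; "travel": the shift along the tool's x, y, z in m, a list of three; "roll": the turn about the tool's x in degrees. A call has exactly 5 rows; each row is the pose to reach, as a shift and turn from the pose measured when the call began, along the tool's axes at that moment; what a row does not reach only later rows make up. A row lasts 1/10 s, in which the tool goes at most 50 mm and 8.59 degrees, less where a joint would pass 70% of its speed; a pose out of reach is approached as far as the arm can. A call with a gripper value outside its range is refused whole. The fingers move at their own pace and stop on an object; FORCE is the grip in N (left out, the last holds). Time passes only in rows, so rows that repeat a pose let the fingers close, or fill a call up. It gives the time, the measured TCP pose, the force and the opening at its end, in the units of the state.
- r.state(): the state, without advancing time (a new reading comes with each control period).
- eyes.read_camera(name): name is "side" or "top" or "wrist"; returns (picture, depth): 384x512x3 uint8, blue, green, red; 384x512 float32, m along the optical axis (not along the pixel's ray), 0 where there is no reading.
- eyes.camera_info(name): a dict with "fov_y" (degrees; the focal length in pixels is half the picture's height over the tangent of half this angle, whatever the lens; pixels are square), "cx", "cy" (the principal point, pixels), "origin" and "orientation" of the camera in the world. Camera axes: x right, y down, z forward; pixel columns grow to the right and rows downward; lengths in m; the calibration is good to about 2 mm. A picture is of the moment at which its call begins: read the wrist's pose just before it. camera_info takes no time and is no camera call; for the wrist camera it gives the pose at the moment of the call.
- r.finish_job(): hands the job in, once; it reports no verdict.
The state is a dict: "t": time; "joints": joint angles; "qvel": joint speeds; "joint_efforts": joint torques, N m; "eef_pos": TCP position; "tool_rot": TCP orientation; "wrist_force": force on the tool from outside, world axes, zero at the start; "wrist_torque": the same for the moment, N m; "width": opening from 0.0 (shut) to 1.0 (fully open).
Only numpy, scipy, OpenCV 4.12 (cv2) and the standard library are available. Lean on these libraries where they do the work, as an engineer would, in place of code of your own. Each camera call takes 0.05 s, during which the arm holds its last target.

## Task

The battery pack of the cordless glaze mixer is charged. Press the release key of the sloping dock with one fingertip and let the other finger trap the pack as the spring ejector pops it off the contacts, bringing it to rest just below its seat instead of letting it shoot down the rails at the cup. Then let the pack follow that finger down the slope until the front edge of its foot is level with the open lower end of the rails, ready to be taken off; never grip or lift it, and finish while still holding it there, at rest against the finger.

Things in the scene. Friction and masses are not known exactly. Their poses are not given: they have to be found in the camera images.
- dock: charging dock, dark wedge housing fixed on the bench. Origin on the bench below the latch tooth, on the rails' centre line; x level, pointing to the uphill end, y left seen from the low end, z up. Deck rises to +x at 18 degrees. Housing spans x -82 to +114 mm, y -86 to +48 mm; rear contact tower 95 mm high. The robot works at its low end
- rail (a point): running surface of the two slide rails at the latch tooth, on their centre line, 36 mm above the bench. x points up the slope, y level to dock left, z square to the deck. The seated pack reaches from x = 0 to 88 mm. Rail lips lie 32.5 to 44 mm each side of the centre line and end 11 mm above this surface; the deck between them is 3 mm below it
- rail_end (a point): the open lower end of the rails, on the centre line at the running surface, 72 mm down the slope from rail; nothing stops the pack here. The pack's origin must come to rest here, good to 10 mm
- key_top (a point): centre of the top of the release key: ribbed grey pad 28 mm (along the slope) by 30 mm, parallel to the deck, on the dock's right (-y), 38 mm downhill of and 64 mm right of rail, 18 mm square off the running surface; moves with the key. The surround is 10 mm lower. A finger level with it on the rails' centre line stands between the rails, in the pack's way
- key (a joint): travel of the release key square to the deck, m: 0 up, 0.009 fully down. Spring 2 N at the start to 5 N fully down, plus 1 to 2 N of latch friction. The latch tooth is one part with the key and lets the pack go at about 0.005; let up under the ejected pack, it only rubs on its underside
- pack: battery pack, black block, ribbed sides, 0.3 to 0.6 kg, loose in the rails: foot plate 88 mm long, 74 wide, 5 thick, under the rail lips with 2 mm play; body 62 mm wide, 40 high square off the rails. Origin: middle of the foot's lower front (downhill) edge, at rail when seated. Its axes stay level and upright like the dock's while the pack lies tilted 18 degrees
- pack_nose (a point): middle of the top front edge of the pack's body, 6 mm uphill of the origin and 40 mm square off the rails: a vertical finger in the way meets this edge first. Once let go, a 5 N plunger pushes the pack 12 mm down the slope; then it slides by its weight, off the open end within half a second if no finger stands in its way, and follows a finger that draws back
- cup: bisque tumbler, 65 mm wide, 67 mm tall, standing downhill of the dock, not to be disturbed; origin at the centre of its foot
- jar: glaze jar with lid, 54 mm wide, 62 mm tall, standing to the right of the dock, not to be disturbed; origin at the centre of its foot
- tile: L-shaped glaze test tile, 30 x 38 x 50 mm, standing right of the cup, not to be disturbed; origin at the centre of its foot
Not all that is in view belongs to the job. Leave any purple look-alike of the pack alone.

How it is judged:
By the outcome, as a careful person would: the job done as asked, in the order asked, and still so for the second after the job is handed in, while the arm keeps its last pose, push and grip.
It also fails if it takes over 35 s, if anything falls off the work surface, if the arm or the gripper's body presses on something with over 40 N, if the wrist force passes 120 N, or if a joint passes its speed limit or range.

## Working session

There is one attempt and no reset: what is moved stays moved. The work goes in short steps, Python scripts to look and compute and a shell command to move; the robot and the scene stay as the last step left them, time stands still between calls to the robot, and variables do not carry over. Pictures are saved under pics/ and viewed, and the job is handed in when it is done.

```bash
ls; mkdir -p pics
cat > h.py <<'E'
import numpy as np, cv2
from bench import r, eyes
from scipy.spatial.transform import Rotation as R
def info(n):
    i=eyes.camera_info(n); f=192/np.tan(np.radians(i['fov_y'])/2)
    o=np.array(i['orientation'],float)
    M=R.from_rotvec(o).as_matrix() if o.size==3 else (o.reshape(3,3) if o.size==9 else None)
    return f,i['cx'],i['cy'],np.array(i['origin']),M
def pt(I,d,u,v):
    f,cx,cy,o,M=I; return o+M@(np.array([(u-cx)/f,(v-cy)/f,1])*d)
def ray(I,u,v,z):
    f,cx,cy,o,M=I; w=M@np.array([(u-cx)/f,(v-cy)/f,1]); return o+w*(z-o[2])/w[2]
def proj(I,p):
    f,cx,cy,o,M=I; c=M.T@(np.array(p)-o); return f*c[0]/c[2]+cx, f*c[1]/c[2]+cy
E
python3 - <<'E'
from h import *
print(r.state())
for n in ['side','top','wrist']:
    I=eyes.camera_info(n); print(n,I)
    p,d=eyes.read_camera(n); cv2.imwrite(f'pics/{n}0.png',p); np.save(f'{n}0.npy',d)
E
```

```text
pics
{'t': 0.0, 'joints': array([ 1.01660718e+00,  3.13443541e-01,  1.49842670e+00, -2.56968979e-05,
        1.33100349e+00, -2.23372831e-01]), 'qvel': array([-0.00023366,  0.00098657,  0.00154793,  0.00019987,  0.00163004,
       -0.00127575]), 'joint_efforts': array([ 1.26268815e-04, -4.02208078e+01, -2.52263474e+01,  6.93828450e-02,
        3.52974550e-02, -9.92095852e-05]), 'eef_pos': array([0.17039913, 0.49631713, 0.23816828]), 'tool_rot': array([-0.96273928,  1.34893575,  0.96188152]), 'wrist_force': array([-0.35065905,  0.18888554, -0.7660277 ]), 'wrist_torque': array([ 0.03064588, -0.0153715 , -0.0238683 ]), 'width': 0.9967511929995844}
side {'fov_y': 46.11201138660846, 'cx': 259.6875141792646, 'cy': 198.10237186665498, 'origin': array([ 0.34931559, -0.92550101,  0.69047351]), 'orientation': array([-2.15775142,  0.19715614, -0.12426045])}
top {'fov_y': 48.4570125974262, 'cx': 256.218515206875, 'cy': 192.6770535035188, 'origin': array([ 0.31351923, -0.04441935,  1.00490793]), 'orientation': array([-2.02662042,  2.18161708, -0.24439718])}
wrist {'fov_y': 68.04808539929766, 'cx': 255.967231639538, 'cy': 191.2906474753797, 'origin': array([0.09705174, 0.52007594, 0.38405883]), 'orientation': array([2.34757426, 1.67538817, 0.25502279])}
```

View pics/side0.png

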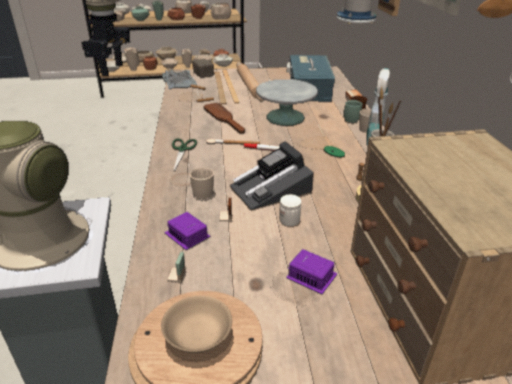

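View pics/top0.png

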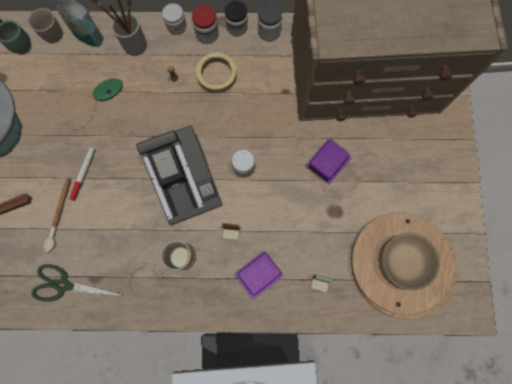

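View pics/wrist0.png

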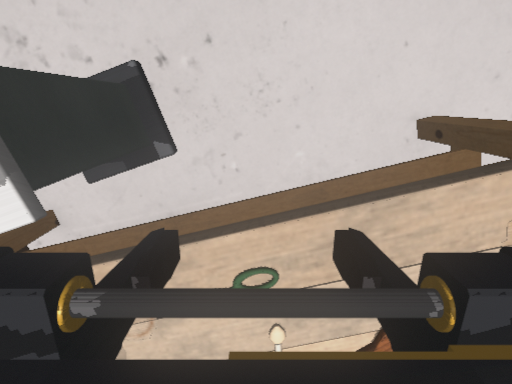

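Run:
```python
from h import *
p=cv2.imread('pics/top0.png'); c=p[115:285,120:290]; cv2.imwrite('pics/c1.png',cv2.resize(c,(595,595),interpolation=cv2.INTER_CUBIC))
p=cv2.imread('pics/side0.png'); c=p[130:235,180:330]; cv2.imwrite('pics/c2.png',cv2.resize(c,(750,525),interpolation=cv2.INTER_CUBIC))
d=np.load('top0.npy'); I=info('top'); print(I[0],I[4])
for v in range(120,232,6):
    print(v,' '.join('%4d'%round(1000*pt(I,d[v,u],u,v)[2]) for u in range(130,262,6)))
```

```text
426.65152409938895 [[-0.07338275 -0.97222527  0.22224537]
 [-0.99730256  0.07189657 -0.0147816 ]
 [-0.00160764 -0.22273059 -0.97487871]]
120    0    0   -4    0   -1   -2    0   -1   -2    1   -3   -5    0   -2   -2   -1   -1    2    1    1   -1    2
126    1   -1    0    1   -1    0   -1    1    1   -2   68    1   -3   -1    1   -1    2    2    0    0   -1   -1
132   -1   -2    0    0    0   -1  104  109   67   63   61   -1   -2   -2    3    1    0   -1   -2    0   -2    1
138   -2 1005   -3    0  111  108  104  105   79   62   61   57   -2    0   -3    2    0    0   -2   -1    1    1
144    0  108  107  105  104  102   98   98   73   58   57   55   -2    0   -1    3   -2   -3    2    0    3    1
150   -1    1  101  100   97   98   98   98   70   56   51   52    2    2   -2   -2    1    2   -1   64    1   -2
156   -2   -2   60   98   98   97   98   95   69   63   49   46   48    0   -2    1    3   -3   64   64   65    0
162    0   -2   -2   65   93   91   91   90   86   62   45   40   42    0    5    0    1   62   65   61   64    1
168    0   -3    1   63   93   90   88   86   84   
[... 502 characters left out ...]
1    0   -2    0
198    0   -3    0   -1    0   38   29   26   23   25   21   29   27   27   15   13    0    0   -4   -1    2   -1
204    2    1    0   -1    1    0   36   22   23   17   18   16   26   13   10    8    1    0    1    1    0   -1
210   -2   -2   -3    3    0    0   30   23   18   16   16   11   12    9    0    2   -2    1   -1   -2    2   -3
216    3   -1   -4   -4   -3    0   12   29   12   10   11    1    0    1    0   -3    0    1   -1   -2    1   -1
222   -3   -1    0   -1    0    3   -1   10   -1    3   -2   -1   -2   -2    1    2    0    1    2   -3    0    1
228    3   -1    2    1    4   -2    0 1005   -1    2    1    1    0   -2    0    2   27   40   45   -1    1    2
```

View pics/c1.png

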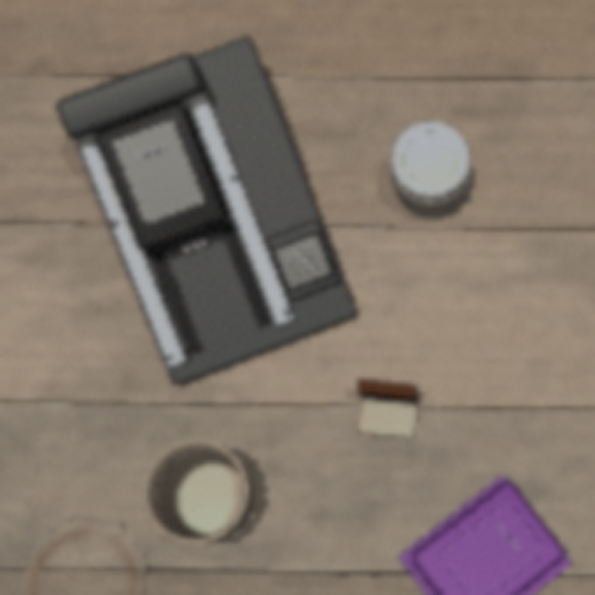

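View pics/c2.png

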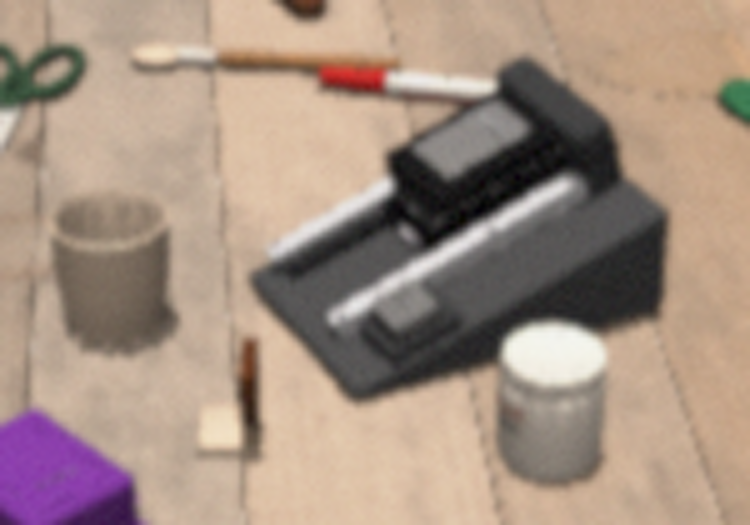

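```bash
cat > pose.py <<'E'
from h import *
from scipy.optimize import least_squares
t=np.radians(18); c,s=np.cos(t),np.sin(t)
def rl(x,y,z): return np.array([x*c-z*s, y, .036+x*s+z*c])
def W(q,p): 
    a=q[2]; return np.array([q[0]+np.cos(a)*p[0]-np.sin(a)*p[1], q[1]+np.sin(a)*p[0]+np.cos(a)*p[1], p[2]])
if __name__=='__main__':
    IT,IS=info('top'),info('side')
    LL=rl(-.072,.03825,.011);LR=rl(-.072,-.03825,.011);K=rl(-.038,-.064,.018)
    zc=.036-.003/c-.082*np.tan(t); CL=np.array([-.082,.048,zc]);CR=np.array([-.082,-.086,zc])
    N1=rl(.006,.031,.04);N2=rl(.006,-.031,.04)
    T=lambda x,y:(120+(x+.5)/3.5-.5,115+(y+.5)/3.5-.5)
    S=lambda x,y:(180+(x+.5)/5-.5,130+(y+.5)/5-.5)
    obs=[('LL',IT,LL,T(177,362)),('LR',IT,LR,T(283,320)),('K',IT,K,T(304,262)),('CL',IT,CL,T(180,383)),('CR',IT,CR,T(356,316)),
     ('LLs',IS,LL,S(275,250)),('LRs',IS,LR,S(335,319)),('Ks',IS,K,S(410,308)),('CLs',IS,CL,S(254,274)),('CRs',IS,CR,S(358,398))]
    fun=lambda q:np.concatenate([np.array(proj(I,W(q,p)))-o for _,I,p,o in obs])
    best=min((least_squares(fun,[.4,.1,a],loss='soft_l1') for a in [0,.4,-.4]),key=lambda z:z.cost)
    q=best.x; print(q,np.degrees(q[2]))
    for o,e in zip(obs,fun(q).reshape(-1,2)): print(o[0],e.round(1))
    np.save('q.npy',q)
    print('key',W(q,K),'nose',W(q,rl(.006,0,.04)))
    d=np.load('top0.npy')
    inv=lambda p:np.array([np.cos(q[2])*(p[0]-q[0])+np.sin(q[2])*(p[1]-q[1]),-np.sin(q[2])*(p[0]-q[0])+np.cos(q[2])*(p[1]-q[1])])
    # objects in dock frame : all points above 8mm
    vv,uu=np.mgrid[115:285,130:290]
    P=np.array([pt(IT,d[v,u],u,v) for v,u in zip(vv.ravel(),uu.ravel())])
    D=np.array([inv(p) for p in P])
    for nm,u0,u1,v0,v1 in [('cup',155,205,235,278),('tile',218,245,220,245),('jar',228,260,145,180)]:
        m=(uu.ravel()>u0)&(uu.ravel()<u1)&(vv.ravel()>v0)&(vv.ravel()<v1)&(P[:,2]>.008)&(P[:,2]<.2)
        print(nm,D[m].min(0).round(3),D[m].max(0).round(3),P[m,2].max().round(3))
    st=r.state(); M=R.from_rotvec(st['tool_rot']).as_matrix(); print(M.round(3),st['eef_pos'])
    yd=np.array([-np.sin(q[2]),np.cos(q[2]),0])
    tz=M[:,2]; tx=M[:,0]
    for sg in (1,-1):
        g=sg*yd; print('roll',np.degrees(np.arctan2(tx@np.cross(tz,g),tz@g)))
    im=cv2.imread('pics/top0.png')
    for _,I,p,o in obs[:5]:
        pass
E
python3 pose.py
```

```text
[0.57233561 0.12852206 0.28787235] 16.49387090386632
LL [-0.  -0.5]
LR [0.8 0.1]
K [ 0.1 -0.5]
CL [-2.   0.2]
CR [ 1.2 -0.4]
LLs [-0.   0.2]
LRs [-0.1 -0.1]
Ks [-0.6 -1.3]
CLs [-0.4  0.1]
CRs [-0.2 -0.2]
key [0.55051962 0.05531579 0.04137637] nose [0.56595509 0.12663281 0.07589636]
cup [-0.196  0.015] [-0.132  0.079] 0.071
tile [-0.173 -0.105] [-0.131 -0.063] 0.055
jar [-0.039 -0.191] [ 0.015 -0.139] 0.066
[[-0.001 -0.946  0.325]
 [-0.001  0.325  0.946]
 [-1.     0.    -0.001]] [0.17043049 0.49637727 0.2383212 ]
roll -35.445761897302326
roll 144.5542381026977
```

```bash
cat > go.py <<'E'
from pose import *
import sys
q=np.load('q.npy')
def rep(dx,dy,z):
    st=r.state(); M=R.from_rotvec(st['tool_rot']).as_matrix()
    tgt=W(q,[dx,dy,z]); yd=np.array([-np.sin(q[2]),np.cos(q[2]),0])
    a=q[2]; e=st['eef_pos']; o=np.array([np.cos(a)*(e[0]-q[0])+np.sin(a)*(e[1]-q[1]),-np.sin(a)*(e[0]-q[0])+np.cos(a)*(e[1]-q[1])])
    print('t',st['t'],'dock-frame TCP',o.round(4),e[2].round(4),'shift',(M.T@(tgt-e)).round(4),'roll',np.degrees(np.arctan2(M[:,0]@np.cross(M[:,2],yd),M[:,2]@yd)).round(2),'F',st['wrist_force'].round(2),'w',(st['width']*.0881).round(4), 'qv',abs(st['qvel']).max().round(3))
if __name__=='__main__': rep(*map(float,sys.argv[1:4]))
E
python3 go.py -0.0377 -0.032 0.12
```

```text
Traceback (most recent call last):
  File "go.py", line 9, in <module>
    if __name__=='__main__': rep(*map(float,sys.argv[1:4]))
                             ~~~^^^^^^^^^^^^^^^^^^^^^^^^^^^
  File "go.py", line 8, in rep
    print('t',st['t'],'dock-frame TCP',o.round(4),e[2].round(4),'shift',(M.T@(tgt-e)).round(4),'roll',np.degrees(np.arctan2(M[:,0]@np.cross(M[:,2],yd),M[:,2]@yd)).round(2),'F',st['wrist_force'].round(2),'w',(st['width']*.0881).round(4), 'qv',abs(st['qvel']).max().round(3))
                                                                                                                                                                                                               ^^^^^^^^^^^^^^^^^^^^^^^^^
AttributeError: 'float' object has no attribute 'round'
```

```bash
sed -i "s/(st\['width'\]\*.0881).round(4)/round(st['width']*.0881,4)/" go.py; python3 go.py -0.0377 -0.032 0.12
```

```text
t 0.15 dock-frame TCP [-0.2809  0.4668] 0.2383 shift [ 0.1185 -0.4875 -0.2652] roll -35.45 F [-1.31 -0.5  -0.39] w 0.0882 qv 0.001
```

```bash
python3 -m crank '[{"fingers":0.0465,"travel":[0,-0.04,-0.022],"roll":-7},{"fingers":0.0465,"travel":[0,-0.08,-0.044],"roll":-14},{"fingers":0.0465,"travel":[0,-0.12,-0.066],"roll":-21},{"fingers":0.0465,"travel":[0,-0.16,-0.088],"roll":-28},{"fingers":0.0465,"travel":[0,-0.2,-0.11],"roll":-35.4}]'; python3 go.py -0.0377 -0.032 0.12
```

```text
t: 0.65
eef_pos: [0.3232, 0.3277, 0.2383]
tool_rot: [-1.416, 1.062, 1.416]
wrist_force: [0.4, 0.3, 0.0]
width: 0.571
t 0.65 dock-frame TCP [-0.1824  0.2617] 0.2383 shift [ 0.1184 -0.1455 -0.2933] roll -0.15 F [0.37 0.3  0.04] w 0.0503 qv 2.182
```

```bash
python3 -m crank '[{"fingers":0.0465,"travel":[0,-0.02,-0.04],"roll":0},{"fingers":0.0465,"travel":[0,-0.04,-0.08],"roll":0},{"fingers":0.0465,"travel":[0,-0.06,-0.12],"roll":0},{"fingers":0.0465,"travel":[0,-0.08,-0.16],"roll":0},{"fingers":0.0465,"travel":[0,-0.1,-0.2],"roll":0}]'; python3 go.py -0.0377 -0.032 0.12
```

```text
t: 1.15
eef_pos: [0.4763, 0.1623, 0.2383]
tool_rot: [-1.416, 1.062, 1.416]
wrist_force: [0.7, 0.5, -0.0]
width: 0.53
t 1.15 dock-frame TCP [-0.0825  0.0596] 0.2383 shift [ 0.1183 -0.0451 -0.0914] roll -0.17 F [ 0.66  0.47 -0.02] w 0.0467 qv 0.753
```

```bash
python3 -m crank '[{"fingers":0.0465,"travel":[0.02,-0.01,-0.02],"roll":0},{"fingers":0.0465,"travel":[0.04,-0.022,-0.045],"roll":0},{"fingers":0.0465,"travel":[0.07,-0.034,-0.07],"roll":0},{"fingers":0.0465,"travel":[0.09,-0.04,-0.085],"roll":0},{"fingers":0.0465,"travel":[0.1,-0.044,-0.09],"roll":0}]'; python3 go.py -0.0377 -0.032 0.12
```

```text
t: 1.65
eef_pos: [0.5437, 0.087, 0.1362]
tool_rot: [-1.413, 1.065, 1.418]
wrist_force: [-0.0, 0.0, -0.0]
width: 0.528
t 1.65 dock-frame TCP [-0.0393 -0.0316] 0.1362 shift [ 0.0162 -0.0016 -0.0004] roll -0.26 F [-0.04  0.04 -0.01] w 0.0465 qv 0.172
```

Descend to about 14 mm above the key, then look.

```bash
python3 -m crank '[{"fingers":0.0465,"travel":[0.02,-0.0015,0],"roll":-0.2},{"fingers":0.0465,"travel":[0.04,-0.0015,0],"roll":-0.2},{"fingers":0.0465,"travel":[0.06,-0.0015,0],"roll":-0.2},{"fingers":0.0465,"travel":[0.078,-0.0015,0],"roll":-0.2},{"fingers":0.0465,"travel":[0.078,-0.0015,0],"roll":-0.2}]'; python3 go.py -0.0377 -0.032 0.05
python3 - <<'E'
from h import *
for n in ['side','wrist','top']:
    p,d=eyes.read_camera(n); cv2.imwrite(f'pics/{n}1.png',p)
    if n=='side': cv2.imwrite('pics/s1c.png',cv2.resize(p[110:230,190:330],(700,600),interpolation=cv2.INTER_CUBIC))
    if n=='top': cv2.imwrite('pics/t1c.png',cv2.resize(p[115:235,120:260],(700,600),interpolation=cv2.INTER_CUBIC))
E
```

```text
t: 2.15
eef_pos: [0.5436, 0.088, 0.0568]
tool_rot: [-1.414, 1.064, 1.424]
wrist_force: [0.0, -0.0, -0.1]
width: 0.528
t 2.15 dock-frame TCP [-0.039  -0.0307] 0.0568 shift [ 0.0068 -0.0014 -0.0013] roll -0.03 F [ 0.02 -0.04 -0.12] w 0.0465 qv 0.04
```

View pics/s1c.png

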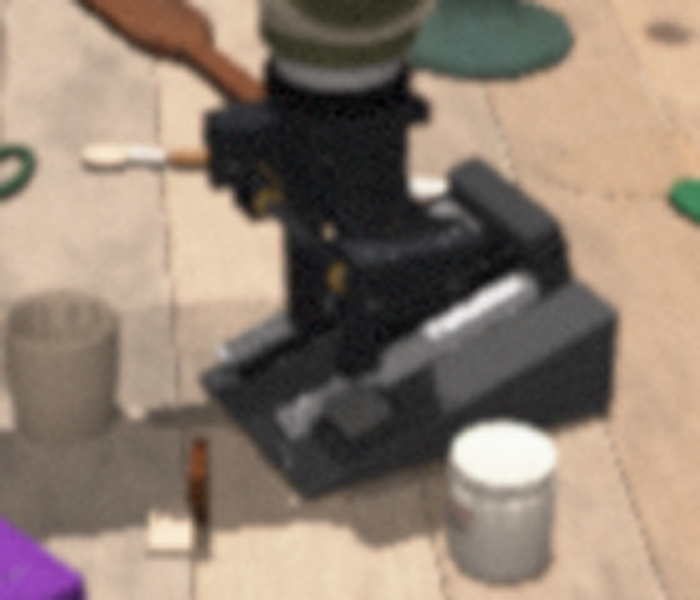

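View pics/wrist1.png

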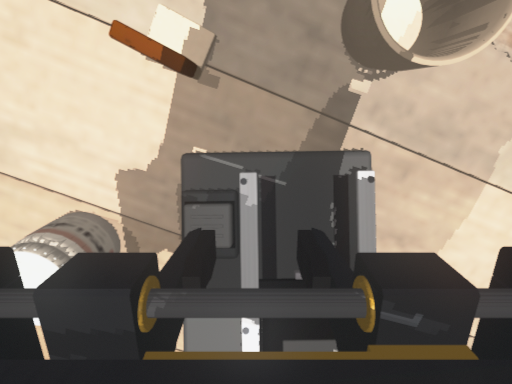

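View pics/t1c.png

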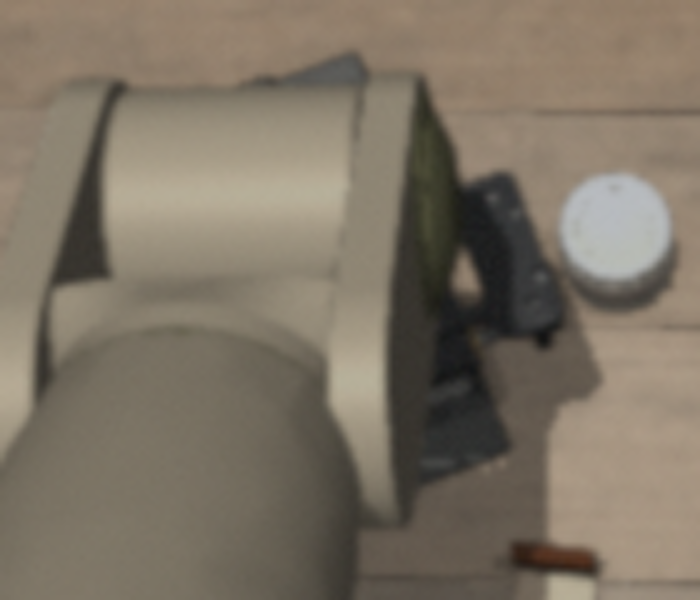

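Run:
```python
from pose import *
q=np.load('q.npy'); I=info('wrist')
zc=.036-.003/c-.082*np.tan(t)
for n,p in [('LR',rl(-.072,-.03825,.011)),('LL',rl(-.072,.03825,.011)),('CR',[-.082,-.086,zc]),('CL',[-.082,.048,zc]),('K',rl(-.038,-.064,.018)),
 ('Kdl',rl(-.052,-.049,.018)),('Kdr',rl(-.052,-.079,.018)),('Kul',rl(-.024,-.049,.018)),('nose',rl(.006,0,.04))]:
    print(n,np.round(proj(I,W(q,p)),1))
st=r.state();M=R.from_rotvec(st['tool_rot']).as_matrix()
for sy in(-1,1):
  for yy in (-.009,.009):
    for zz in (.02325,.04075): print('tip',sy,yy,zz,np.round(proj(I,st['eef_pos']+M@np.array([0,yy,sy*zz])),1))
p=cv2.imread('pics/wrist1.png'); cv2.imwrite('pics/w1c.png',cv2.resize(p[140:300,150:400],(800,512),interpolation=cv2.INTER_CUBIC))
g=cv2.convertScaleAbs(p[140:300,150:400],alpha=2.5,beta=10); cv2.imwrite('pics/w1d.png',cv2.resize(g,(800,512),interpolation=cv2.INTER_CUBIC))
```

```text
LR [247.5 172.4]
LL [364.5 172.3]
CR [180.2 152.5]
CL [370.6 152.3]
K [206.1 225.7]
Kdl [230.  203.3]
Kdr [182.3 203.4]
Kul [230. 248.]
nose [315.8 310.3]
tip -1 -0.009 0.02325 [218.1 259.3]
tip -1 -0.009 0.04075 [188.  259.4]
tip -1 0.009 0.02325 [216.8 231.1]
tip -1 0.009 0.04075 [185.7 231.1]
tip 1 -0.009 0.02325 [298.2 259.3]
tip 1 -0.009 0.04075 [328.3 259.3]
tip 1 0.009 0.02325 [299.6 231. ]
tip 1 0.009 0.04075 [330.8 231. ]
```

View pics/w1d.png

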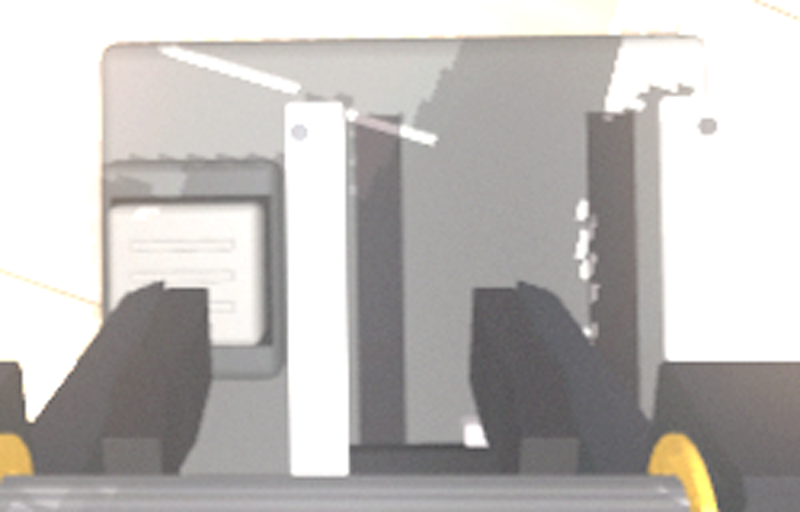

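```bash
python3 -m crank '[{"fingers":0.0465,"travel":[0.005,-0.0015,0],"roll":0},{"fingers":0.0465,"travel":[0.009,-0.0015,0],"roll":0},{"fingers":0.0465,"travel":[0.012,-0.0015,0],"roll":0},{"fingers":0.0465,"travel":[0.013,-0.0015,0],"roll":0},{"fingers":0.0465,"travel":[0.013,-0.0015,0],"roll":0}]'; python3 go.py -0.0377 -0.032 0.0377
```

```text
t: 2.8
eef_pos: [0.5466, 0.0881, 0.0463]
tool_rot: [-1.417, 1.062, 1.419]
wrist_force: [-0.2, -0.7, -0.1]
width: 0.531
t 2.8 dock-frame TCP [-0.0361 -0.0315] 0.0463 shift [ 0.0086  0.0016 -0.0005] roll -0.04 F [-0.16 -0.67 -0.13] w 0.0468 qv 0.006
```

```bash
python3 -m crank '[{"fingers":0.0465,"travel":[0.001,0.001,0],"roll":0},{"fingers":0.0465,"travel":[0.002,0.001,0],"roll":0},{"fingers":0.0465,"travel":[0.003,0.001,0],"roll":0},{"fingers":0.0465,"travel":[0.003,0.001,0],"roll":0},{"fingers":0.0465,"travel":[0.003,0.001,0],"roll":0}]'; python3 go.py -0.0377 -0.032 0.0377
```

```text
t: 3.3
eef_pos: [0.5459, 0.0878, 0.0435]
tool_rot: [-1.417, 1.061, 1.419]
wrist_force: [0.4, 0.5, 2.4]
width: 0.529
t 3.3 dock-frame TCP [-0.0369 -0.0315] 0.0435 shift [ 0.0058  0.0008 -0.0005] roll -0.04 F [0.44 0.49 2.38] w 0.0466 qv 0.001
```

```bash
python3 -m crank '[{"fingers":0.0465,"travel":[0.002,0,0],"roll":0},{"fingers":0.0465,"travel":[0.004,0,0],"roll":0},{"fingers":0.0465,"travel":[0.0055,0,0],"roll":0},{"fingers":0.0465,"travel":[0.0055,0,0],"roll":0},{"fingers":0.0465,"travel":[0.0055,0,0],"roll":0}]'; python3 go.py -0.0377 -0.032 0.0377
python3 - <<'E'
from h import *
p,d=eyes.read_camera('wrist'); cv2.imwrite('pics/wrist2.png',p)
g=cv2.convertScaleAbs(p[140:384,150:400],alpha=2.5,beta=10); cv2.imwrite('pics/w2d.png',cv2.resize(g,(600,585),interpolation=cv2.INTER_CUBIC))
p,d=eyes.read_camera('side');cv2.imwrite('pics/s2c.png',cv2.resize(cv2.convertScaleAbs(p[130:230,210:330],alpha=1.8),(720,600),interpolation=cv2.INTER_CUBIC))
E
```

```text
t: 3.8
eef_pos: [0.5452, 0.0877, 0.0376]
tool_rot: [-1.416, 1.063, 1.42]
wrist_force: [-3.6, -0.0, 2.5]
width: 0.529
t 3.8 dock-frame TCP [-0.0376 -0.0314] 0.0376 shift [-0.0001  0.0001 -0.0006] roll -0.04 F [-3.57 -0.    2.53] w 0.0466 qv 0.003
```

View pics/w2d.png

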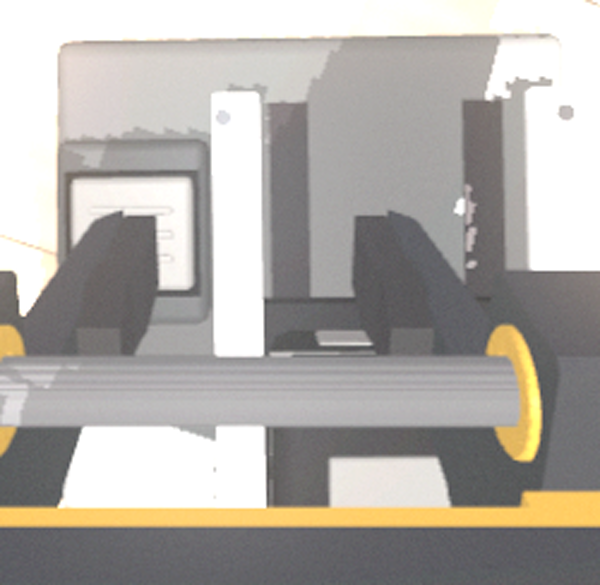

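View pics/s2c.png

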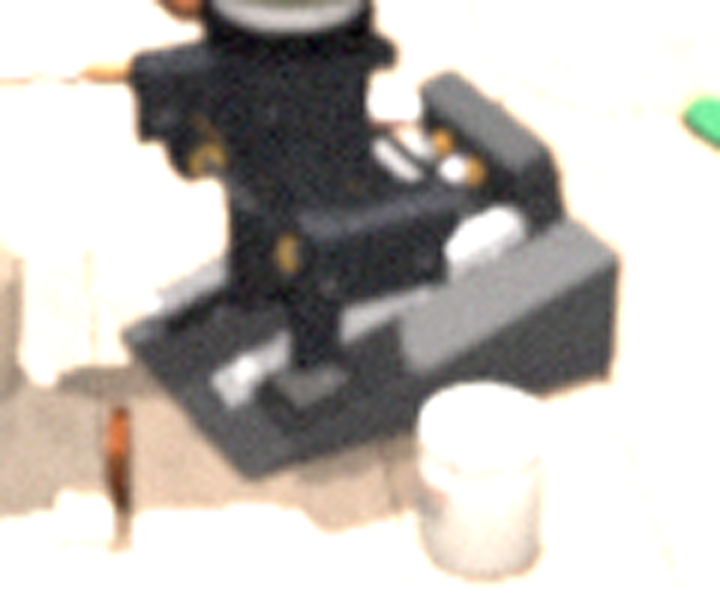

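```bash
cat > foot.py <<'E'
from pose import *
q=np.load('q.npy')
I=info('wrist')
for x in np.arange(-.08,.0001,.008): print(round(x*1000), np.round(proj(I,W(q,rl(x,0.0,.005))),1), np.round(proj(I,W(q,rl(x,0.0,0)))[1],1), 'nose row',np.round(proj(I,W(q,rl(x+.006,0,.04)))[1],1))
E
python3 foot.py
```

```text
-80 [310.2 168.4] 169.1 nose row 173.9
-72 [310.2 181.6] 182.0 nose row 190.6
-64 [310.3 194.9] 194.9 nose row 207.3
-56 [310.3 208.2] 207.9 nose row 224.1
-48 [310.4 221.6] 220.8 nose row 240.9
-40 [310.4 234.9] 233.8 nose row 257.7
-32 [310.5 248.3] 246.8 nose row 274.6
-24 [310.5 261.7] 259.8 nose row 291.4
-16 [310.6 275.1] 272.8 nose row 308.3
-8 [310.6 288.5] 285.8 nose row 325.3
0 [310.7 301.9] 298.9 nose row 342.2
```

```bash
python3 -m crank '[{"fingers":0.0465,"travel":[0,0.002,0],"roll":0},{"fingers":0.0465,"travel":[0,0.005,0],"roll":0},{"fingers":0.0465,"travel":[0,0.008,0],"roll":0},{"fingers":0.0465,"travel":[0,0.011,0],"roll":0},{"fingers":0.0465,"travel":[0,0.014,0],"roll":0}]'; python3 go.py -0.0841 -0.032 0.0377;  python3 -m crank '[{"fingers":0.0465,"travel":[0,0.003,0],"roll":0},{"fingers":0.0465,"travel":[0,0.006,0],"roll":0},{"fingers":0.0465,"travel":[0,0.009,0],"roll":0},{"fingers":0.0465,"travel":[0,0.012,0],"roll":0},{"fingers":0.0465,"travel":[0,0.014,0],"roll":0}]'; python3 go.py -0.0841 -0.032 0.0377
python3 - <<'E'
from h import *
p,d=eyes.read_camera('wrist'); cv2.imwrite('pics/wrist3.png',p)
g=cv2.convertScaleAbs(p[140:384,150:400],alpha=2.5,beta=10); cv2.imwrite('pics/w3d.png',cv2.resize(g,(600,585),interpolation=cv2.INTER_CUBIC))
E
python3 foot.py
```

```text
t: 4.4
eef_pos: [0.5313, 0.0837, 0.0374]
tool_rot: [-1.416, 1.063, 1.421]
wrist_force: [-1.0, 0.5, -0.9]
width: 0.53
t 4.4 dock-frame TCP [-0.052  -0.0313] 0.0374 shift [-0.0001  0.0321 -0.0007] roll -0.04 F [-1.03  0.46 -0.85] w 0.0467 qv 0.097
t: 4.9
eef_pos: [0.5176, 0.0797, 0.0375]
tool_rot: [-1.415, 1.063, 1.421]
wrist_force: [-1.5, -0.2, -1.3]
width: 0.527
t 4.9 dock-frame TCP [-0.0664 -0.0313] 0.0375 shift [-0.0001  0.0177 -0.0007] roll -0.04 F [-1.47 -0.21 -1.29] w 0.0464 qv 0.056
-80 [307.4 213.5] 213.0 nose row 229.6
-72 [307.4 226.2] 225.3 nose row 245.4
-64 [307.5 238.9] 237.7 nose row 261.2
-56 [307.5 251.6] 250.1 nose row 277.0
-48 [307.6 264.3] 262.5 nose row 292.9
-40 [307.7 277.1] 274.9 nose row 308.8
-32 [307.7 289.9] 287.3 nose row 324.7
-24 [307.8 302.6] 299.7 nose row 340.6
-16 [307.8 315.5] 312.2 nose row 356.6
-8 [307.9 328.3] 324.7 nose row 372.6
0 [307.9 341.1] 337.2 nose row 388.6
```

View pics/w3d.png

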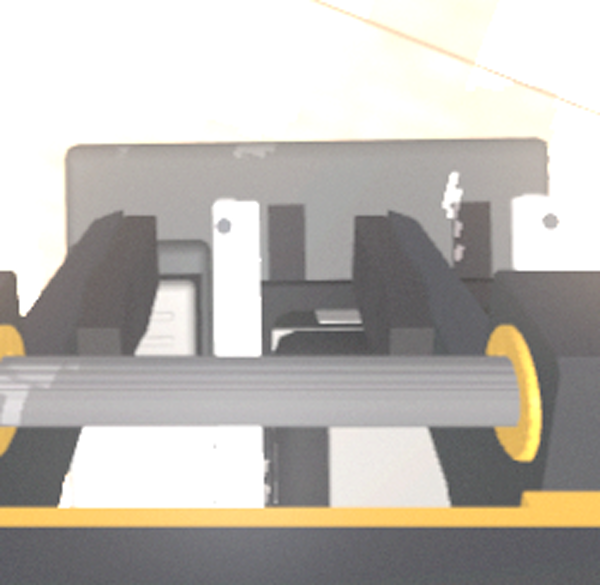

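```bash
python3 -m crank '[{"fingers":0.0465,"travel":[0,0.003,0],"roll":0},{"fingers":0.0465,"travel":[0,0.006,0],"roll":0},{"fingers":0.0465,"travel":[0,0.009,0],"roll":0},{"fingers":0.0465,"travel":[0,0.011,0],"roll":0},{"fingers":0.0465,"travel":[0,0.013,0],"roll":0}]'; python3 go.py -0.0841 -0.032 0.0377;  python3 -m crank '[{"fingers":0.0465,"travel":[0,0.002,0],"roll":0},{"fingers":0.0465,"travel":[0,0.003,0],"roll":0},{"fingers":0.0465,"travel":[0,0.004,0],"roll":0},{"fingers":0.0465,"travel":[0,0.004,0],"roll":0},{"fingers":0.0465,"travel":[0,0.004,0],"roll":0}]'; python3 go.py -0.0841 -0.032 0.0377
python3 - <<'E'
from h import *
p,d=eyes.read_camera('wrist'); cv2.imwrite('pics/wrist4.png',p)
g=cv2.convertScaleAbs(p[140:384,150:400],alpha=2.5,beta=10); cv2.imwrite('pics/w4d.png',cv2.resize(g,(600,585),interpolation=cv2.INTER_CUBIC))
p,d=eyes.read_camera('side');cv2.imwrite('pics/s4c.png',cv2.resize(cv2.convertScaleAbs(p[130:230,190:330],alpha=1.8),(700,500),interpolation=cv2.INTER_CUBIC))
E
python3 foot.py|head -4
```

```text
t: 5.45
eef_pos: [0.5048, 0.0759, 0.0376]
tool_rot: [-1.415, 1.063, 1.421]
wrist_force: [-1.2, -0.6, 0.8]
width: 0.527
t 5.45 dock-frame TCP [-0.0797 -0.0313] 0.0376 shift [-0.0001  0.0044 -0.0007] roll -0.04 F [-1.24 -0.61  0.78] w 0.0465 qv 0.058
t: 5.95
eef_pos: [0.5008, 0.0748, 0.0375]
tool_rot: [-1.415, 1.063, 1.422]
wrist_force: [-2.1, -1.4, 0.5]
width: 0.529
t 5.95 dock-frame TCP [-0.0838 -0.0312] 0.0375 shift [-0.0002  0.0003 -0.0008] roll -0.04 F [-2.14 -1.37  0.5 ] w 0.0466 qv 0.002
-80 [306.  238.2] 237.1 nose row 259.5
-72 [306.  250.5] 249.1 nose row 274.8
-64 [306.1 262.9] 261.1 nose row 290.1
-56 [306.1 275.3] 273.2 nose row 305.4
```

View pics/w4d.png

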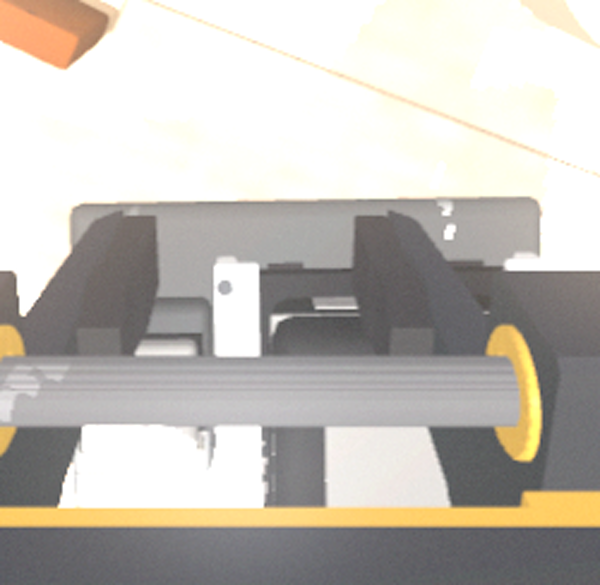

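View pics/s4c.png

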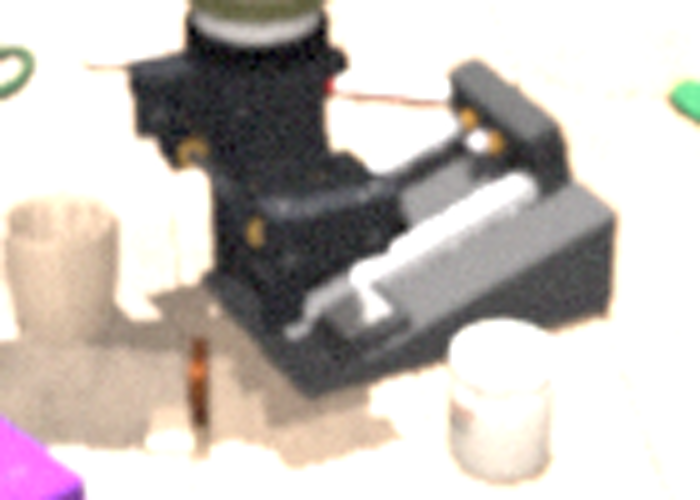

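```bash
python3 -m crank '[{"fingers":0.0465,"travel":[0,0,0],"roll":0},{"fingers":0.0465,"travel":[0,0,0],"roll":0},{"fingers":0.0465,"travel":[0,0,0],"roll":0},{"fingers":0.0465,"travel":[0,0,0],"roll":0},{"fingers":0.0465,"travel":[0,0,0],"roll":0}]'
python3 - <<'E'
from h import *
p,d=eyes.read_camera('wrist'); o=cv2.imread('pics/wrist4.png')
a=cv2.absdiff(p,o)[180:290,230:400].max(2); print(a.mean(),(a>25).sum())
g=cv2.cvtColor(p,cv2.COLOR_BGR2GRAY); go=cv2.cvtColor(o,cv2.COLOR_BGR2GRAY)
print([(np.argmin(np.diff(x[235:265,275:290].mean(1)))+235) for x in (g.astype(float),go.astype(float))])
E
python3 go.py -0.0841 -0.032 0.0377
```

```text
t: 6.55
eef_pos: [0.5009, 0.0748, 0.0375]
tool_rot: [-1.415, 1.063, 1.422]
wrist_force: [-2.0, -0.8, -0.6]
width: 0.529
1.0483957219251336 1
[np.int64(251), np.int64(251)]
t 6.6 dock-frame TCP [-0.0838 -0.0312] 0.0375 shift [-0.0002  0.0003 -0.0008] roll -0.04 F [-1.05  0.28 -0.46] w 0.0466 qv 0.001
```

```bash
python3 -c "
from bench import r
print(r.finish_job())"
```

```text
the job is handed in; nothing more can be done
None
```

The pack is resting against the finger at the open end of the rails, and the job is handed in at about 6.6 s on the robot's clock.

- **Catch:** I pressed the release key with the right fingertip while the left finger stood between the rails. The pack popped off its contacts and came to rest about 22 mm below its seat.
- **Draw down:** I then drew the finger back level at about 30 mm/s, and the pack followed it down the slope. It was never gripped or lifted.
- **Position at hand-in:** The front edge of the foot measured about 71.5 mm down the slope from its seat, against a target of 72 mm (±10 mm). The finger's own position gives about the same.
- **At rest:** The foot edge stayed on the same pixel row over the last half second. The finger still felt a light push of about 1–2 N.
- **Surroundings:** The cup, jar and tile look undisturbed in the last pictures, judged by eye rather than measured.
- **Disagreements:** The wrist picture put the dock about 1–2 mm to the left of my first estimate. That was small enough that I left the aim as it was, and no check failed.

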